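Open the microcentrifuge

ROBOT

A 7-joint arm with a two-finger parallel gripper is mounted at the origin on the work surface. World frame = base frame: x ahead of the robot, y to its left, z up, the work surface at z = 0. Lengths are in m, angles in rad, forces in N, time in s.
With the tool pointing down it reaches from about 0.4 to 0.85 m from the base axis. Payload 4.5 kg.
Tool frame: the origin (TCP) lies between the finger pads; the fingertips stand 19 mm ahead of it and the grasp point (between the pads) is the TCP (r.tips_ahead is the distance from the TCP to the fingertips, in m); z points along the fingers, y is the line along which they close (so a half turn about z gives the same grasp; the last joint's range is limited). The gripper opens to 88 mm and grips with 3 to 60 N. Pads are 18 mm wide; open, the fingers measure 123 mm over their backs; the gripper's body (75 mm by 187 mm) begins 45 mm behind the grasp point.
Start: joints at [1.314, 0.689, -0.195, 1.565, 0.157, 0.902, -0.215], TCP at [0.179, -0.599, 0.235] pointing down, gripper open.
Joint ranges: [-3.01, 3.01], [-0.46, 2.08], [-1.47, 1.51], [0.13, 2.56], [-1, 4.14], [0.04, 2.09], [-2.66, 2.66]. Speed limits (rad/s): [2.57, 2.57, 3.14, 3.14, 3.14, 3.14, 3.14].

INTERFACE

Orientations are given as a unit quaternion [x, y, z, w].
In Python, from plant import r, cams, models gives the robot as it stands. The module is installed in compiled form; this text tells all that it offers.
- The arm moves only by the tool jog_arm, never from a script. Its arguments are lists of equal length, an entry for each row: "turn": the turn, a rotation vector about the tool's x, y, z in rad, a list of three; "translation": the shift along the tool's x, y, z in m, a list of three; "grip": the closure, from 0 (fully open) to 1 (shut). In form: {"turn": [[ax, ay, az], ...], "translation": [[tx, ty, tz], ...], "grip": [grip, ...]}. A call has 1 to 20 rows; each row is the pose to reach, as a shift and turn from the pose commanded when the call began, along the tool's axes at that moment; what a row does not reach only later rows make up. A row lasts 1/8 s, in which the tool goes at most 62.5 mm and 10.7 degrees, less where a joint would pass 70% of its speed; a pose out of reach is approached as far as the arm can. A call with a gripper value outside its range is refused whole. The fingers move at their own pace and stop on an object; "force" is the grip in N (left out, the last holds). Time passes only in rows, so rows that repeat a pose let the fingers close. It gives the time, the measured TCP pose, the force, the opening and the grip force at its end, in the units of the state.
- r.get_state(): the state, without advancing time (a new reading comes with each control period).
- cams.snapshot(name): name is "scene" or "top" or "wrist"; returns the picture (384x512x3 uint8, red, green, blue); there is no depth.
- cams.camera_params(name): a dict with "fx", "fy", "cx", "cy" (pixels), "eye" and "orientation" of the camera in the world. Camera axes: x right, y up, looking along -z (the intrinsics and any distortion apply to the point x, -y, -z); pixel columns grow to the right and rows downward; lengths in m; the calibration is good to about 2 mm. A picture is of the moment at which its call begins: read the wrist's pose just before it. camera_params takes no time and is no camera call; for the wrist camera it gives the pose at the moment of the call.
- r.finish_job(): hands the job in; it is judged then, once.
Trained networks look in the newest picture that a camera, given by its name, has taken for a name from the list of things; names that differ only in an ending like _2 or _b are one class to them, and where a whole thing is asked for, a point or a joint stands for the part that bears it (a point fixed in the world has none). Each returns a list of dicts, best first, with "p" (0 to 1); they miss things now and then, are a little off and sometimes report something else, mostly with a low value. They report only what shows in the picture. A call takes as long as a camera call.
- models.find_in(camera, name): "position" ([x, y, z] in m, in world coordinates, good to about 4 mm: the middle of the surface that is visible of it).
- models.masks_of(camera, name): "pixels" (384x512 bool, what is visible of it).
- models.place_of(camera, name): "position" ([x, y, z] in m, in world coordinates, good to about 4 mm: a listed point, or the origin of a listed thing).
The state is a dict: "clock": time; "q": joint angles; "qd": joint speeds; "joint_torque": joint torques, N m; "tool_pos": TCP position; "eef_rot": TCP orientation; "contact_force": force on the tool from outside, world axes, zero at the start; "moment": the same for the moment, N m; "opening": opening from 0.0 (shut) to 1.0 (fully open); "finger_force": force on a finger pad.
Only numpy, scipy, OpenCV 4.12 (cv2) and the standard library are available. Lean on these libraries where they do the work, as an engineer would, in place of code of your own. Each camera call takes 0.05 s, during which the arm holds its last target. There are 200 camera calls.

TASK

Open the microcentrifuge for loading: press its blue release tab so that the latch lets go and the lid springs up, then push the lid up and over with the fingertips until it rests fully open against its back stop. Touch it gently and do not pinch or grip the lid. Do not press the green key or turn the timer dial, and leave everything else on the bench standing where it is.

Things in the scene. Friction and masses are not known exactly. Their poses are not given: they have to be found in the camera images.
- centrifuge: Pale blue-grey microcentrifuge, 250 long (x) x 200 wide (y) x 120 high, fixed to the bench. Origin under the case at bench height; x points from the front panel to the rear hinge, y to its left, z up. Deck under the lid at z = 100; the front panel slopes at 45 degrees from x = -90, z = 75 down to x = -140, z = 25.
- lid (a joint): Lid angle (rad): 0 latched shut, about 0.95 when sprung up on its lifting pins, 1.80 at its back stop. Pale lid with clear window, 165 from rear hinge to front edge, 190 wide, 18 thick, 0.22 kg. From 0.95 on the hinge is damped and free: let go before upright it sinks back to 0.95, past upright (about 1.65) it sinks to the stop. Takes about 2 N at the edge; push up and back from below it.
- lid_edge (a point): Middle of the lower front edge of the lid: 165 mm from the hinge axis and 10 mm below it while the lid is shut (height 102). It travels with the lid; x points from edge to hinge, z out of the lid's top. The upper half of the lid is stepped back 7 mm. Two steel latch tongues hang 39 mm below the front corners, 75 mm either side of this point; between them the underside is free.
- lid_hinge (a point): Middle of the lid's hinge axis, 112 above the bench; the axis runs along its y.
- release_tab (a joint): Angle of the release tab (rad): 0 at rest, 0.26 fully down. The latch lets go at about 0.15. Sprung: it comes back up by itself.
- tab_pad (a point): Pressing point on the release tab, 98 high: a blue paddle with two white ridges, 38 (x) x 56 (y) x 8 thick, at the middle of the front, just before the lid. The point is 10 mm behind the paddle's front end. Press downwards: it pivots on a pin 34 mm behind the point; the latch lets go after about 5 mm and 4 N; fully down at 9 mm and 6 N.
- spin_key (a joint): Green round short-spin key, 21 across, at the right-hand side (-y, seen with x ahead) of the sloping panel, 68 mm from the middle. 0 at rest, 0.004 m pressed. Not to be pressed.
- dial_pointer (a point): Tip of the pointer on the grey timer dial (34 across, 14 high) at the left-hand side (+y) of the sloping panel, 68 mm from the middle; its setting varies. Not to be turned.
- beaker: Clear plastic beaker with a yellow label, 58 across, 70 high. Bystander; origin under its centre.
- reagent: Amber bottle with a blue cap, 52 across, 105 high. Bystander; origin under its centre.
- sample_pot: White screw-top pot with a yellow cap, 60 across, 65 high. Bystander; origin under its centre.
- tube_rack: Orange tube rack with small capped tubes, 135 x 62 x 47 high. Bystander; origin under its centre.
- tip_box: Blue pipette-tip box with a clear cover, 124 x 86 x 78 high. Bystander; origin under its centre.

How it is judged:
By the outcome, as a careful person would: the job done as asked, in the order asked, and still so for the second after the job is handed in, with the robot touching nothing.
It also fails if it takes over 42 s, if anything falls off the work surface, if the arm or the gripper's body presses on something with over 40 N, if the wrist force passes 120 N, or if a joint passes its speed limit or range.

## Working session

There is one attempt and no reset: what is moved stays moved. The work goes in short steps, Python scripts to look and compute and a tool call to move; the robot and the scene stay as the last step left them, time stands still between calls to the robot, and variables do not carry over. Pictures are saved under pics/ and viewed, at most 10 in all, crops included, and the job is handed in when it is done.

Besides the shell and the picture viewer there is one more tool, called as name(argument=value, ...) on one line, values as JSON. jog_arm: Moves the arm, as the interface text tells. Its arguments: {"type":"object","properties":{"turn":{"type":"array"},"translation":{"type":"array"},"grip":{"type":"array"},"force":{"type":"number"}},"required":["turn","translation","grip"]}

```bash
mkdir -p pics; python3 - <<'E'
from plant import r,cams,models
import cv2,numpy as np
s=r.get_state()
print(s['clock'],s['tool_pos'],s['eef_rot'],s['contact_force'],s['opening'])
ims=[]
for c in ['scene','top']:
    im=cams.snapshot(c); ims.append(im)
    p=cams.camera_params(c); print(c,p)
    for n in ['centrifuge','lid_edge','lid_hinge','tab_pad','dial_pointer','beaker','reagent','sample_pot','tube_rack','tip_box']:
        d=models.place_of(c,n)
        print(n,[(np.round(x['position'],3).tolist(),round(x['p'],2)) for x in d[:2]])
for c,im in zip(['scene','top'],ims): cv2.imwrite(f'pics/{c}1.png',cv2.resize(im[:,:,::-1],(800,600)))
E
```

```text
0.0 [ 0.17894454 -0.59818174  0.23392113] [ 9.89439638e-01  1.44942803e-01 -2.06202800e-04 -8.62304987e-04] [-0.23386123  0.07590271  0.50934292] 1.000105535774003
scene {'fx': 365.7019682848441, 'fy': 365.7019682848441, 'cx': 251.43080165244257, 'cy': 186.4188140661903, 'eye': array([0.99333252, 0.16103295, 1.00771184]), 'orientation': array([0.14462922, 0.20764914, 0.79077245, 0.55735371])}
centrifuge [([0.547, -0.092, 0.001], 0.82)]
lid_edge [([0.467, -0.071, 0.102], 0.96)]
lid_hinge [([0.624, -0.11, 0.112], 0.68)]
tab_pad [([0.43, -0.062, 0.099], 0.6)]
dial_pointer [([0.444, -0.013, 0.063], 0.42)]
beaker [([0.504, 0.102, 0.003], 0.66)]
reagent [([0.627, 0.076, -0.005], 0.88)]
sample_pot [([0.578, -0.293, -0.002], 0.81)]
tube_rack [([0.432, -0.241, -0.001], 0.97)]
tip_box [([0.283, -0.355, -0.004], 0.6)]
top {'fx': 417.62650394433587, 'fy': 417.62650394433587, 'cx': 255.41984066106903, 'cy': 202.29809863275955, 'eye': array([0.31269672, 0.00260637, 1.22567078]), 'orientation': array([ 0.0622002 , -0.06689636, -0.70373706,  0.70456381])}
centrifuge [([0.548, -0.093, -0.002], 0.7)]
lid_edge [([0.466, -0.075, 0.099], 0.75)]
lid_hinge [([0.626, -0.109, 0.107], 0.6)]
tab_pad [([0.43, -0.064, 0.101], 0.57)]
dial_pointer [([0.438, -0.01, 0.062], 0.56)]
beaker [([0.504, 0.103, 0.004], 0.82)]
reagent [([0.623, 0.073, -0.003], 0.56)]
sample_pot [([0.58, -0.292, -0.004], 0.83)]
tube_rack [([0.433, -0.242, -0.003], 0.85)]
tip_box [([0.287, -0.361, 0.001], 0.97)]
```

View pics/scene1.png

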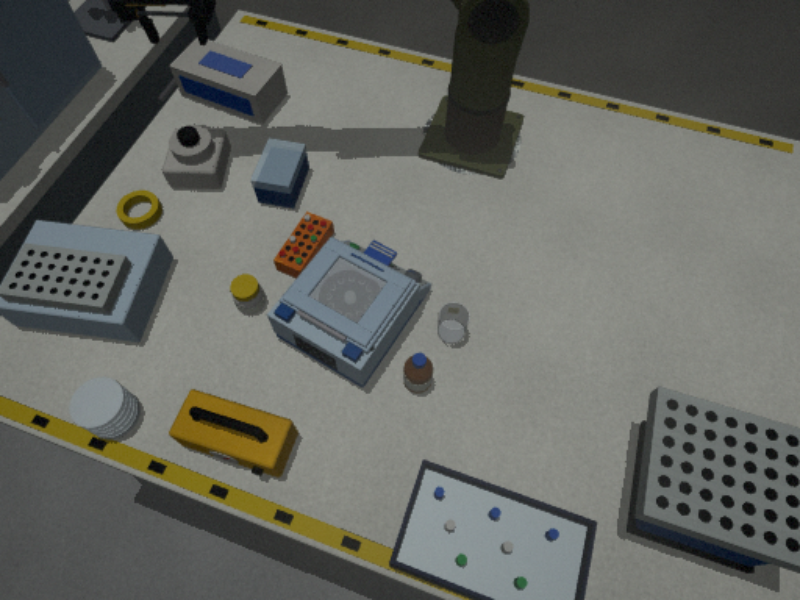

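View pics/top1.png

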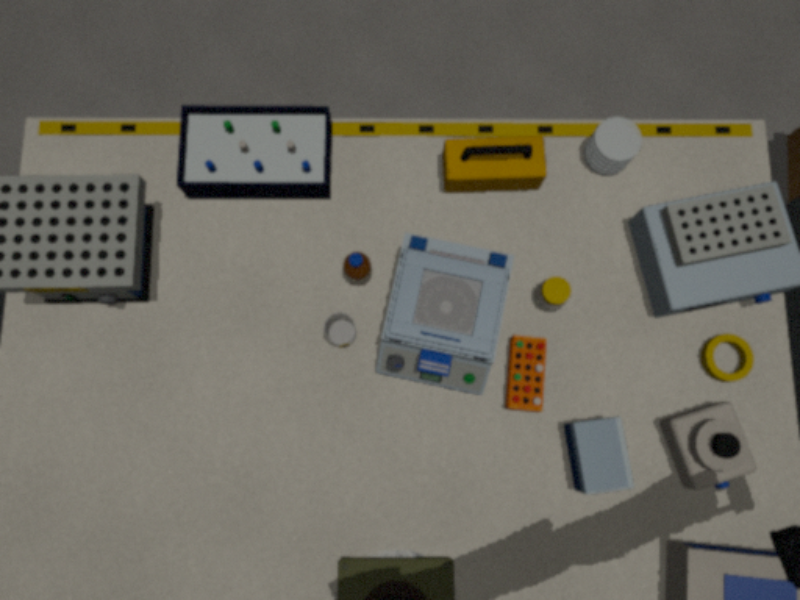

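The two pictures agree. The centrifuge faces the robot, with the tab at about (435,362) in top and (380,250) in scene, and yaw is about -0.225. The space in front of it is free. I'll work out an approach with the tool tilted so the gripper body stays clear of the springing lid.

```bash
cat > h.py <<'E'
import numpy as np
from scipy.spatial.transform import Rotation as R
from plant import r,cams,models
yaw=-0.225; ex=np.array([np.cos(yaw),np.sin(yaw),0]); ez=np.array([0,0,1.]); ey=np.cross(ez,ex)
edge0=np.array([.4665,-.073,.102]); hinge=edge0+.165*ex+.010*ez; pad=edge0-.037*ex; pad[2]=.098
def rot(t): # tool pointing down, tilted forward by t; tool y = -machine y
    z=np.sin(t)*ex-np.cos(t)*ez; x=np.cos(t)*ex+np.sin(t)*ez
    return R.from_matrix(np.c_[x,-ey,z])
def lid(th,inx,out=0): # point on the lid's underside, inx in from the edge, out away from it
    a,b=-.165+inx,-.010-out
    return hinge+(a*np.cos(th)+b*np.sin(th))*ex+(-a*np.sin(th)+b*np.cos(th))*ez
def tcp(P,t,corner=-.009): # TCP for the tip corner (tool x offset) at P
    return P-rot(t).apply([corner,0,.019])
def row(p,t,s=None):
    s=s or r.get_state(); Q=R.from_quat(s['eef_rot'])
    return np.round((Q.inv()*rot(t)).as_rotvec(),3).tolist(),np.round(Q.inv().apply(np.array(p)-s['tool_pos']),4).tolist()
E
python3 - <<'E'
from h import *
t=np.radians(30)
print(pad,hinge,tcp(pad+.035*ez,t)); print(row(tcp(pad+.035*ez,t),t))
E
```

```text
[ 0.43043262 -0.06474506  0.098     ] [ 0.62734103 -0.10981255  0.112     ] [ 0.42876984 -0.0643645   0.15395448]
([-0.135, 0.512, 0.504], [0.3923, -0.4404, 0.0808])
```

jog_arm(turn=[[-0.135, 0.512, 0.504], [-0.135, 0.512, 0.504], [-0.135, 0.512, 0.504], [-0.135, 0.512, 0.504], [-0.135, 0.512, 0.504], [-0.135, 0.512, 0.504], [-0.135, 0.512, 0.504], [-0.135, 0.512, 0.504], [-0.135, 0.512, 0.504], [-0.135, 0.512, 0.504], [-0.135, 0.512, 0.504], [-0.135, 0.512, 0.504], [-0.135, 0.512, 0.504], [-0.135, 0.512, 0.504], [-0.135, 0.512, 0.504], [-0.135, 0.512, 0.504]], translation=[[0.392, -0.44, 0.0], [0.392, -0.44, 0.0], [0.392, -0.44, 0.0], [0.392, -0.44, 0.0], [0.392, -0.44, 0.0], [0.392, -0.44, 0.0], [0.392, -0.44, 0.0], [0.392, -0.44, 0.0], [0.392, -0.44, 0.0], [0.392, -0.44, 0.0], [0.392, -0.44, 0.0], [0.392, -0.44, 0.04], [0.392, -0.44, 0.08], [0.392, -0.44, 0.08], [0.392, -0.44, 0.08], [0.392, -0.44, 0.08]], grip=[1, 1, 1, 1, 1, 1, 1, 1, 1, 1, 1, 1, 1, 1, 1, 1])

```text
clock: 3.1
tool_pos: [0.4592, -0.0726, 0.2825]
eef_rot: [0.969, -0.11, 0.22, 0.028]
contact_force: [-0.8, 0.4, 0.4]
opening: 0.006
finger_force: 0.0
```

```bash
python3 - <<'E'
from h import *
s=r.get_state(); print(np.round(s['q'],3),np.round(s['qd'],2),s['tool_pos'],R.from_quat(s['eef_rot']).as_matrix().round(3).tolist())
print(np.degrees((R.from_quat(s['eef_rot']).inv()*rot(np.radians(30))).magnitude()))
for tt in (0,10,15,20,30): print(tt,row(tcp(pad+.035*ez,np.radians(tt)),np.radians(tt)))
E
```

```text
[-0.315  0.313  0.402  2.387 -1.     0.043 -0.763] [-0.27  0.11  0.15 -0.05  0.   -0.   -0.17] [ 0.45923096 -0.07258302  0.28248637] [[0.879, -0.225, 0.421], [-0.2, -0.974, -0.102], [0.433, 0.006, -0.901]]
4.363187884812772
0 ([0.006, -0.448, -0.0], [-0.0753, -0.0019, 0.1086])
10 ([0.006, -0.273, 0.0], [-0.0778, -0.0019, 0.106])
15 ([0.006, -0.186, 0.0], [-0.0792, -0.0019, 0.1048])
20 ([0.006, -0.099, 0.001], [-0.0808, -0.0019, 0.1038])
30 ([0.006, 0.076, 0.001], [-0.0841, -0.0019, 0.1022])
```

jog_arm(turn=[[0.006, -0.186, 0], [0.006, -0.186, 0], [0.006, -0.186, 0], [0.006, -0.186, 0], [0.006, -0.186, 0], [0.006, -0.186, 0], [0.006, -0.186, 0]], translation=[[-0.07, -0.002, 0.03], [-0.079, -0.002, 0.07], [-0.079, -0.002, 0.105], [-0.079, -0.002, 0.105], [-0.079, -0.002, 0.105], [-0.079, -0.002, 0.105], [-0.079, -0.002, 0.105]], grip=[1, 1, 1, 1, 1, 1, 1])

```text
clock: 3.98
tool_pos: [0.4464, -0.0677, 0.1768]
eef_rot: [0.987, -0.112, 0.113, 0.014]
contact_force: [0.1, 0.5, -0.2]
opening: 0.004
finger_force: 0.0
```

```bash
python3 - <<'E'
from h import *; import cv2
s=r.get_state(); print(s['clock'],np.round(s['q'],3),np.round(s['qd'],2),s['tool_pos'],s['contact_force'],R.from_quat(s['eef_rot']).as_matrix().round(3).tolist())
T=np.radians(15); print(tcp(pad+.035*ez,T), row(tcp(pad+.035*ez,T),T))
ims=[cams.snapshot('wrist'),cams.snapshot('scene')]
for c in ('wrist','scene'):
  for n in ('tab_pad','lid_edge','lid_hinge'): print(c,n,[(np.round(x['position'],3).tolist(),round(x['p'],2)) for x in models.place_of(c,n)[:1]])
cv2.imwrite('pics/w2.png',np.hstack([cv2.resize(ims[0],(400,300)),cv2.resize(ims[1][100:292,100:356],(400,300))])[:,:,::-1])
E
```

```text
3.975 [-0.093  0.543  0.16   2.356 -1.     0.043 -0.767] [ 0.    0.01 -0.   -0.    0.    0.   -0.  ] [ 0.44643725 -0.06773096  0.17680861] [ 0.12883032  0.48041626 -0.18584901] [[0.949, -0.225, 0.221], [-0.218, -0.974, -0.054], [0.227, 0.003, -0.974]]
[ 0.43411322 -0.06558746  0.15368196] ([0.003, 0.033, -0.001], [-0.0174, 0.0006, 0.0197])
wrist tab_pad [([0.43, -0.062, 0.099], 0.7)]
wrist lid_edge [([0.461, -0.071, 0.101], 0.85)]
wrist lid_hinge []
scene tab_pad [([0.432, -0.066, 0.099], 0.56)]
scene lid_edge [([0.469, -0.074, 0.104], 0.81)]
scene lid_hinge []
```

View pics/w2.png

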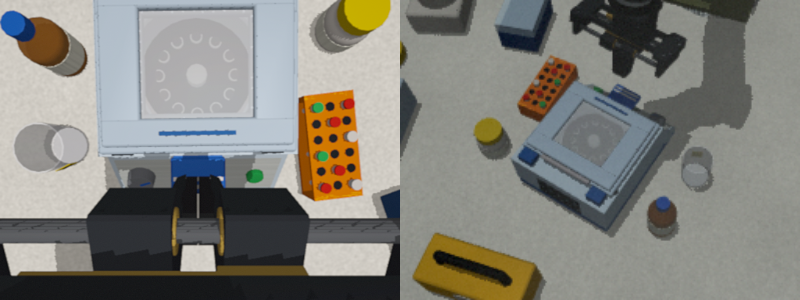

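The wrist view has the fingers centred on the tab at about (197,175). A large tilt is limited by joint 6 this close in, so I'll press near the paddle's front end with a small tilt, which still clears the lid.

```bash
python3 - <<'E'
from h import *
for d in (5,8): T=np.radians(d); print(row(tcp(pad-.010*ex+.025*ez,T,0),T))
E
```

```text
([0.003, -0.141, -0.001], [-0.0351, 0.0006, 0.0269])
([0.003, -0.088, -0.001], [-0.0361, 0.0006, 0.0268])
```

jog_arm(turn=[[0.003, -0.141, 0], [0.003, -0.141, 0], [0.003, -0.141, 0], [0.003, -0.141, 0], [0.003, -0.141, 0], [0.003, -0.141, 0]], translation=[[-0.035, 0, 0.0], [-0.035, 0, 0.02], [-0.035, 0, 0.027], [-0.035, 0, 0.027], [-0.035, 0, 0.027], [-0.035, 0, 0.027]], grip=[1, 1, 1, 1, 1, 1])

```text
clock: 5.12
tool_pos: [0.4194, -0.0617, 0.1421]
eef_rot: [0.993, -0.113, 0.043, 0.005]
contact_force: [0.1, -0.1, -0.2]
opening: 0.005
finger_force: 0.0
```

```bash
python3 - <<'E'
from h import *
s=r.get_state(); print(s['clock'],np.round(s['q'],3),s['tool_pos'],s['contact_force'],R.from_quat(s['eef_rot']).as_matrix().round(3).tolist())
for d in (0,5): T=np.radians(d); print(row(tcp(pad-.010*ex+.025*ez,T,0),T))
tip=s['tool_pos']+.019*R.from_quat(s['eef_rot']).as_matrix()[:,2]; print((tip-pad)@ex,(tip-pad)@ey,(tip-pad)@ez)
E
```

```text
5.125 [-0.148  0.634  0.274  2.336 -0.967  0.179 -0.776] [ 0.41938562 -0.06169747  0.14214205] [ 0.10824373 -0.10329865 -0.21120395] [[0.971, -0.225, 0.085], [-0.224, -0.974, -0.02], [0.087, -0.0, -0.996]]
([0.0, -0.087, -0.002], [0.0014, 0.0005, 0.0003])
([0.0, -0.0, -0.002], [-0.0002, 0.0005, 0.0002])
-0.009790465544288748 0.0005037947291410697 0.02521453299152071
```

jog_arm(turn=[[0, 0, 0], [0, 0, 0], [0, 0, 0], [0, 0, 0], [0, 0, 0], [0, 0, 0], [0, 0, 0], [0, 0, 0], [0, 0, 0], [0, 0, 0]], translation=[[-0.001, 0, 0.01], [-0.002, 0, 0.018], [-0.002, 0, 0.022], [-0.002, 0, 0.025], [-0.0025, 0, 0.027], [-0.0025, 0, 0.029], [-0.003, 0, 0.031], [-0.003, 0, 0.033], [-0.003, 0, 0.034], [-0.003, 0, 0.034]], grip=[1, 1, 1, 1, 1, 1, 1, 1, 1, 1])

```text
clock: 6.38
tool_pos: [0.4212, -0.0618, 0.1101]
eef_rot: [0.993, -0.113, 0.041, 0.005]
contact_force: [0.0, 0.3, -0.9]
opening: 0.005
finger_force: 0.0
```

```bash
python3 - <<'E'
from h import *; import cv2
s=r.get_state(); print(s['clock'],s['tool_pos'],s['contact_force'])
tip=s['tool_pos']+.019*R.from_quat(s['eef_rot']).as_matrix()[:,2]; print((tip-pad)@ex,(tip-pad)@ey,(tip-pad)@ez)
im=cams.snapshot('scene'); print([(np.round(x['position'],3).tolist(),round(x['p'],2)) for x in models.place_of('scene','lid_edge')[:2]])
cv2.imwrite('pics/s3.png',cv2.resize(im[100:292,100:356],(640,480))[:,:,::-1])
print(lid(.95,0))
E
```

```text
6.375 [ 0.42124371 -0.06181311  0.11009371] [ 0.04725627  0.34530221 -0.89056192]
-0.008040894772455605 0.0007959310813494898 -0.006841263132567041
[([0.468, -0.076, 0.102], 0.73)]
[ 0.5258534  -0.08658453  0.24039673]
```

```bash
python3 - <<'E'
from h import *; import cv2
im=cams.snapshot('wrist')
print([(np.round(x['position'],3).tolist(),round(x['p'],2)) for x in models.place_of('wrist','tab_pad')[:2]])
a=cv2.imread('pics/s3.png'); b=cv2.resize(im[150:310,150:350],(600,480))[:,:,::-1]
cv2.imwrite('pics/s4.png',cv2.resize(np.hstack([a[100:400,200:500],b[:300]]),(800,267)))
E
```

```text
[([0.429, -0.064, 0.101], 0.67)]
```

View pics/s4.png

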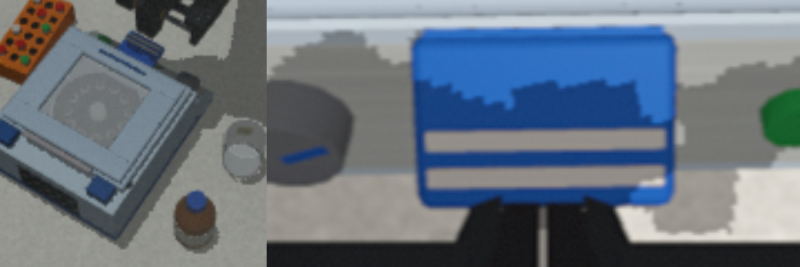

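```bash
python3 - <<'E'
from h import *; import cv2
s=r.get_state(); c=cams.camera_params('wrist'); print(c)
C=R.from_quat(c['orientation']); Q=R.from_quat(s['eef_rot'])
def px(P): v=C.inv().apply(np.array(P)-c['eye'])*[1,-1,-1]; return np.round([c['cx']+c['fx']*v[0]/v[2],c['cy']+c['fy']*v[1]/v[2]],1)
for x in (-.009,-.006,0,.006,.009): print('tip',x,px(s['tool_pos']+Q.apply([x,0,.019])))
for d in (-.01,0,.028): print('pad',d,px(pad+d*ex+.028*ey),px(pad+d*ex-.028*ey))
im=cams.snapshot('wrist'); hsv=cv2.cvtColor(im,cv2.COLOR_RGB2HSV); m=(cv2.inRange(hsv,(100,130,60),(125,255,255))>0); m[:150]=0
ys,xs=np.nonzero(m); print(ys.min(),ys.max(),xs.min(),xs.max())
cv2.imwrite('pics/w5.png',cv2.resize(im[140:300,180:330],(600,640))[:600,:,::-1])
E
```

```text
{'fx': 306.2160597263077, 'fy': 306.2160597263077, 'cx': 253.06880092046052, 'cy': 188.5268780227987, 'eye': array([ 0.47608593, -0.07397377,  0.26471213]), 'orientation': array([ 0.06090253, -0.07573003,  0.77911629, -0.61930094])}
tip -0.009 [253.7 236.5]
tip -0.006 [253.7 231.9]
tip 0 [253.7 222.5]
tip 0.006 [253.7 212.9]
tip 0.009 [253.7 208.1]
pad -0.01 [205.9 229.4] [304.2 229.2]
pad 0 [205.4 212.5] [304.7 212.2]
pad 0.028 [203.7 162.9] [306.3 162.7]
160 227 155 302
```

View pics/w5.png

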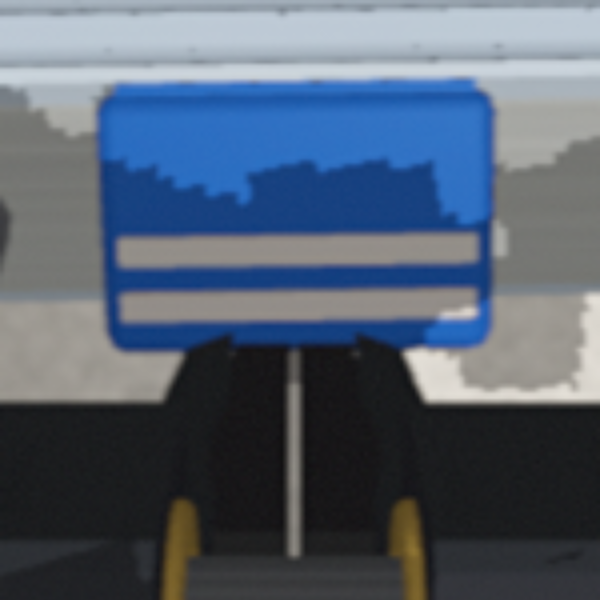

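The wrist view shows the paddle's front rim at row 227, and the fingertips (row 224) sit just before it. The press missed by a few mm, so I'll lift, go 7 mm further in and press again.

jog_arm(turn=[[0, 0, 0], [0, 0, 0], [0, 0, 0], [0, 0, 0], [0, 0, 0], [0, 0, 0], [0, 0, 0]], translation=[[0.001, 0, -0.01], [0.002, 0, -0.018], [0.007, 0, -0.018], [0.009, 0, -0.016], [0.008, 0, -0.009], [0.008, 0, -0.005], [0.008, 0, -0.004]], grip=[1, 1, 1, 1, 1, 1, 1])

```text
clock: 7.5
tool_pos: [0.4285, -0.0636, 0.1143]
eef_rot: [0.993, -0.113, 0.041, 0.005]
contact_force: [-0.7, -0.5, 0.4]
opening: 0.002
finger_force: 0.0
```

```bash
cat > st.py <<'E'
from h import *
s=r.get_state(); print(s['clock'],np.round(s['q'],3),s['tool_pos'],s['contact_force'].round(2))
Q=R.from_quat(s['eef_rot']); tip=s['tool_pos']+Q.apply([0,0,.019]); print('tip-pad',(tip-pad)@ex,(tip-pad)@ey,(tip-pad)@ez,'tilt',np.degrees(np.arctan2(Q.apply([0,0,1])@ex,-Q.apply([0,0,1])[2])))
E
python3 st.py
```

```text
7.5 [-0.061  0.691  0.145  2.322 -0.97   0.094 -0.785] [ 0.42850792 -0.06363526  0.11433525] [-0.73 -0.51  0.36]
tip-pad -0.0005680016117883405 0.0006440859250891087 -0.0026009446827018473 tilt 4.696849330336593
```

jog_arm(turn=[[0, 0, 0], [0, 0, 0], [0, 0, 0]], translation=[[0, 0, 0.0015], [0, 0, 0.003], [0, 0, 0.003]], grip=[1, 1, 1])

```text
clock: 7.88
tool_pos: [0.4289, -0.0636, 0.1117]
eef_rot: [0.993, -0.113, 0.041, 0.005]
contact_force: [0.0, -0.6, 0.2]
opening: 0.003
finger_force: 0.0
```

```bash
python3 st.py
```

```text
7.875 [-0.051  0.696  0.128  2.323 -0.971  0.081 -0.786] [ 0.4289076  -0.06358666  0.11174966] [ 0.01 -0.65  0.22]
tip-pad -0.0001748703965386396 0.0007782089867188398 -0.0051853477528708836 tilt 4.740326343101389
```

```bash
python3 - <<'E'
from h import *; import cv2
print(r.tips_ahead)
im=cams.snapshot('wrist')
cv2.imwrite('pics/w6.png',cv2.resize(im[140:260,180:330],(600,480))[:,:,::-1])
E
```

```text
0.019
```

View pics/w6.png

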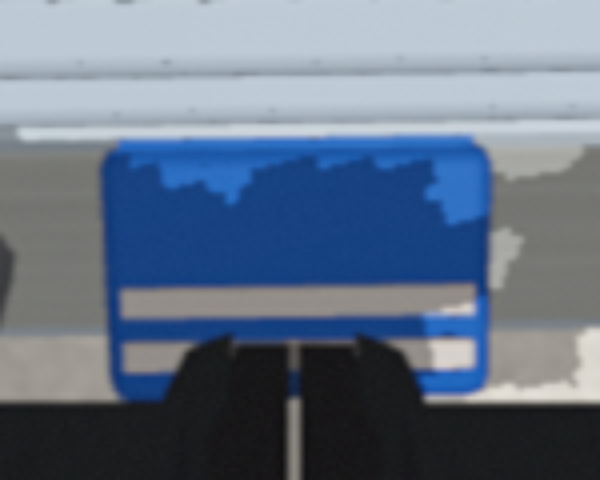

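jog_arm(turn=[[0, 0, 0], [0, 0, 0], [0, 0, 0]], translation=[[0, 0, 0.0015], [0, 0, 0.003], [0, 0, 0.003]], grip=[1, 1, 1])

```text
clock: 8.3
tool_pos: [0.4291, -0.0636, 0.1087]
eef_rot: [0.993, -0.113, 0.041, 0.005]
contact_force: [-0.2, -0.6, -0.6]
opening: 0.005
finger_force: 0.0
```

```bash
python3 st.py
```

```text
8.3 [-0.04   0.702  0.111  2.324 -0.972  0.068 -0.787] [ 0.42909546 -0.06364495  0.10869169] [-0.21 -0.61 -0.56]
tip-pad 1.8381728147071514e-05 0.0007642003919929337 -0.008243552560802253 tilt 4.731605388164878
```

jog_arm(turn=[[0, 0, 0], [0, 0, 0], [0, 0, 0], [0, 0, 0]], translation=[[0, 0, 0.0015], [0, 0, 0.003], [0, 0, 0.004], [0, 0, 0.004]], grip=[1, 1, 1, 1])

```text
clock: 8.8
tool_pos: [0.4294, -0.0637, 0.1047]
eef_rot: [0.993, -0.113, 0.041, 0.005]
contact_force: [0.3, -0.1, 0.2]
opening: 0.005
finger_force: 0.0
```

```bash
python3 st.py; python3 - <<'E'
from h import *
cams.snapshot('scene'); print(models.place_of('scene','lid_edge'),models.place_of('scene','tab_pad'))
E
```

```text
8.8 [-0.026  0.71   0.089  2.324 -0.975  0.05  -0.786] [ 0.42943489 -0.06374756  0.10472574] [ 0.35 -0.07  0.18]
tip-pad 0.0003732527511203093 0.000738812484539857 -0.012209418911680467 tilt 4.7349387744186835
[{'position': [0.4672, -0.0741, 0.1016], 'p': 0.79}] [{'position': [0.43, -0.0648, 0.1009], 'p': 0.72}]
```

```bash
python3 - <<'E'
from h import *; import cv2
s=r.get_state(); c=cams.camera_params('wrist')
C=R.from_quat(c['orientation']); Q=R.from_quat(s['eef_rot'])
def px(P): v=C.inv().apply(np.array(P)-c['eye'])*[1,-1,-1]; return np.round([c['cx']+c['fx']*v[0]/v[2],c['cy']+c['fy']*v[1]/v[2]],1).tolist()
for z in (-.01,0,.01,.019): print(z,[px(s['tool_pos']+Q.apply([x,y,z])) for x,y in ((.009,0),(0,0),(.009,.0175))])
print([px(pad+d*ex-h*ez) for d in(-.01,.028) for h in (0,.01)])
im=cams.snapshot('wrist'); print([(np.round(x['position'],3).tolist(),round(x['p'],2)) for x in models.place_of('wrist','tab_pad')[:2]])
cv2.imwrite('pics/w7.png',cv2.resize(im[140:260,180:330],(600,480))[:,:,::-1])
E
```

```text
-0.01 [[253.9, 227.9], [253.9, 244.6], [289.5, 227.9]]
0 [[253.8, 220.3], [253.8, 236.1], [287.3, 220.3]]
0.01 [[253.8, 213.6], [253.8, 228.6], [285.3, 213.5]]
0.019 [[253.7, 208.1], [253.7, 222.5], [283.8, 208.1]]
[[255.1, 247.0], [255.0, 240.5], [255.0, 179.8], [254.9, 176.9]]
[([0.432, -0.065, 0.101], 0.72)]
```

View pics/w7.png

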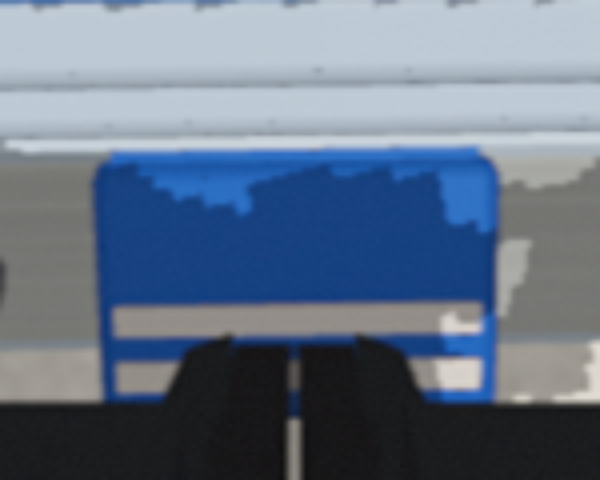

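The fingers hover over the second ridge, and the paddle keeps its size, so it is not yet pressed. The closed tips evidently end higher than stated. I'll take the tilt off to regain joint 6 range and keep going down gently.

jog_arm(turn=[[0, -0.04, 0], [0, -0.08, 0], [0, -0.08, 0], [0, -0.08, 0], [0, -0.08, 0], [0, -0.08, 0]], translation=[[-0.002, 0, 0], [-0.004, 0, 0.001], [-0.004, 0, 0.003], [-0.004, 0, 0.005], [-0.004, 0, 0.006], [-0.004, 0, 0.006]], grip=[1, 1, 1, 1, 1, 1])

```text
clock: 9.8
tool_pos: [0.4258, -0.063, 0.0985]
eef_rot: [0.994, -0.113, 0.001, 0.0]
contact_force: [-0.1, 0.5, -0.6]
opening: 0.006
finger_force: 0.0
```

```bash
python3 st.py
```

```text
9.8 [-0.125  0.75   0.27   2.268 -0.924  0.229 -0.812] [ 0.4257836  -0.0629967   0.09847754] [-0.14  0.51 -0.64]
tip-pad -0.004873811808410757 0.0006662186189883622 -0.018522401348323156 tilt 0.14502164439823254
```

jog_arm(turn=[[0, 0, 0], [0, 0, 0], [0, 0, 0], [0, 0, 0]], translation=[[0, 0, 0.002], [0, 0, 0.004], [0, 0, 0.006], [0, 0, 0.006]], grip=[1, 1, 1, 1])

```text
clock: 10.3
tool_pos: [0.4258, -0.0629, 0.0924]
eef_rot: [0.994, -0.113, 0.001, 0.0]
contact_force: [-0.8, 0.4, 0.9]
opening: 0.002
finger_force: 0.9
```

```bash
python3 st.py;  python3 - <<'E'
from h import *; import cv2
im=cams.snapshot('wrist'); im2=cams.snapshot('scene')
print(models.place_of('scene','lid_edge'))
cv2.imwrite('pics/w8.png',np.hstack([cv2.resize(im[100:260,150:350],(400,320)),cv2.resize(im2[100:228,170:330],(400,320))])[:,:,::-1])
E
```

```text
10.3 [-0.108  0.76   0.241  2.27  -0.929  0.206 -0.81 ] [ 0.42580172 -0.06294514  0.09239928] [-0.81  0.44  0.9 ]
tip-pad -0.00487339386444792 0.0007143245044307974 -0.024600667383982602 tilt 0.12772781183837975
[{'position': [0.5806, -0.2951, 0.001], 'p': 0.34}]
```

View pics/w8.png

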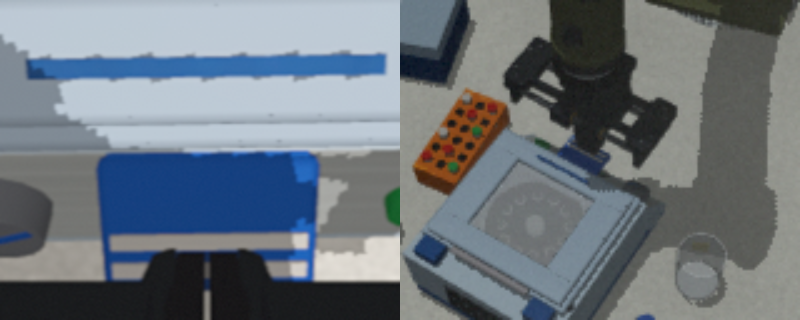

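jog_arm(turn=[[0, 0, 0], [0, 0, 0], [0, 0, 0], [0, 0, 0], [0, 0, 0], [0, 0, 0]], translation=[[-0.001, 0, -0.002], [-0.003, 0, -0.001], [-0.003, 0, 0.001], [-0.003, 0, 0.002], [-0.003, 0, 0.003], [-0.003, 0, 0.003]], grip=[1, 1, 1, 1, 1, 1])

```text
clock: 11.2
tool_pos: [0.4235, -0.0624, 0.0895]
eef_rot: [0.994, -0.113, 0.002, 0.0]
contact_force: [2.0, -0.1, 4.0]
opening: 0.0
finger_force: 1.7
```

```bash
python3 st.py
```

```text
11.2 [-0.093  0.762  0.214  2.279 -0.932  0.182 -0.81 ] [ 0.42345505 -0.06237888  0.0894853 ] [ 1.95 -0.11  4.01]
tip-pad -0.007267453197503313 0.0007403331622102497 -0.02751460043078441 tilt 0.18742900102912144
```

jog_arm(turn=[[0, 0, 0], [0, 0, 0], [0, 0, 0], [0, 0, 0], [0, 0, 0]], translation=[[0, 0, 0.0015], [0, 0, 0.003], [0, 0, 0.0045], [0, 0, 0.005], [0, 0, 0.005]], grip=[1, 1, 1, 1, 1])

```text
clock: 11.82
tool_pos: [0.4236, -0.0624, 0.085]
eef_rot: [0.994, -0.113, 0.002, 0.0]
contact_force: [-0.0, 0.3, 11.9]
opening: 0.005
finger_force: 5.8
```

```bash
python3 st.py;  python3 - <<'E'
from h import *
cams.snapshot('scene'); print(models.place_of('scene','lid_edge'),models.find_in('scene','lid')[:1]); cams.snapshot('top'); print(models.place_of('top','lid_edge'))
E
```

```text
11.825 [-0.077  0.769  0.189  2.281 -0.936  0.162 -0.809] [ 0.42356949 -0.06244315  0.08499626] [-0.02  0.31 11.88]
tip-pad -0.00712584108867252 0.0007089050621160548 -0.03200357702072615 tilt 0.23480752973634472
[{'position': [0.4975, -0.0785, 0.2068], 'p': 0.93}] [{'position': [0.5604, -0.0861, 0.1687], 'p': 0.72}]
[{'position': [0.5007, -0.0806, 0.2132], 'p': 0.68}]
```

The latch let go: both cameras put the lid edge at about 0.21 m high, and it is still rising. Next I back off and lift clear.

jog_arm(turn=[[0, 0, 0], [0, 0, 0], [0, 0, 0], [0, 0.1, 0], [0, 0.2, 0], [0, 0.3, 0], [0, 0.35, 0], [0, 0.35, 0], [0, 0.35, 0]], translation=[[0, 0, -0.006], [-0.008, 0, -0.015], [-0.015, 0, -0.05], [-0.015, 0, -0.09], [-0.015, 0, -0.13], [-0.015, 0, -0.15], [-0.015, 0, -0.15], [-0.015, 0, -0.15], [-0.015, 0, -0.15]], grip=[1, 1, 1, 1, 1, 1, 1, 1, 1])

```text
clock: 13.2
tool_pos: [0.4117, -0.0588, 0.2464]
eef_rot: [0.98, -0.112, 0.166, 0.02]
contact_force: [-0.0, -0.2, -0.0]
opening: 0.007
finger_force: 0.0
```

```bash
python3 st.py;  python3 - <<'E'
from h import *; import cv2
for c in ('scene','top'):
  cams.snapshot(c); print(c,[(np.round(x['position'],3).tolist(),round(x['p'],2)) for n in ('lid_edge','lid_hinge','tab_pad') for x in models.place_of(c,n)[:1]])
T=np.radians(20)
def tc(th,gap=0):
    o=np.array([.009,0,-.003]) if th>1.22 else np.array([.009,0,-.020])
    return (lid(th,.017) if th>1.22 else lid(th,0))-gap*ex-rot(T).apply(o)
for th in (.75,.85,.95,1.1,1.22,1.23,1.35,1.5,1.65,1.72,1.78): print(th,lid(th,0).round(3),tc(th).round(4),row(tc(th),T))
E
```

```text
13.2 [-0.266  0.346  0.321  2.459 -1.     0.044 -0.787] [ 0.41165294 -0.0587599   0.24640437] [-0.04 -0.18 -0.04]
tip-pad -0.013380935926699568 0.0015928351131945066 0.1304655638155351 tilt 19.239197367093837
scene [([0.531, -0.085, 0.239], 0.85), ([0.625, -0.11, 0.115], 0.92), ([0.431, -0.064, 0.098], 0.66)]
top [([0.528, -0.088, 0.238], 0.76), ([0.627, -0.109, 0.11], 0.64), ([0.43, -0.061, 0.096], 0.66)]
0.75 [ 0.503 -0.081  0.217] [ 0.5014 -0.081   0.1953] ([0.003, 0.012, -0.001], [0.0697, 0.0013, 0.0789])
0.85 [ 0.514 -0.084  0.229] [ 0.5123 -0.0835  0.2075] ([0.003, 0.012, -0.001], [0.0842, 0.0013, 0.0711])
0.95 [ 0.526 -0.087  0.24 ] [ 0.5243 -0.0862  0.2185] ([0.003, 0.012, -0.001], [0.0995, 0.0013, 0.0647])
1.1 [ 0.546 -0.091  0.255] [ 0.5441 -0.0908  0.2326] ([0.003, 0.012, -0.001], [0.1234, 0.0012, 0.0582])
1.22 [ 0.563 -0.095  0.264] [ 0.5613 -0.0947  0.2416] ([0.003, 0.012, -0.001], [0.143, 0.0012, 0.0555])
1.23 [ 0.564 -0.095  0.264] [ 0.5627 -0.095   0.2422] ([0.003, 0.012, -0.001], [0.1445, 0.0012, 0.0554])
1.35 [ 0.583 -0.1    0.271] [ 0.579  -0.0987  0.2483] ([0.003, 0.012, -0.001], [0.1623, 0.0012, 0.0552])
1.5 [ 0.606 -0.105  0.276] [ 0.6002 -0.1036  0.253 ] ([0.003, 0.012, -0.001], [0.1844, 0.0012, 0.0579])
1.65 [ 0.63  -0.111  0.277] [ 0.6218 -0.1085  0.2544] ([0.003, 0.012, -0.001], [0.2058, 0.0011, 0.0639])
1.72 [ 0.642 -0.113  0.277] [ 0.6319 -0.1109  0.2539] ([0.003, 0.012, -0.001], [0.2154, 0.0011, 0.0678])
1.78 [ 0.651 -0.115  0.275] [ 0.6405 -0.1128  0.253 ] ([0.003, 0.012, -0.001], [0.2234, 0.0011, 0.0717])
```

Both cameras agree with the model at 0.95 rad (edge at 0.529, -0.087, 0.239). Now I put the closed fingertips under the edge and start pushing.

jog_arm(turn=[[0, 0.01, 0], [0, 0.01, 0], [0, 0.01, 0], [0, 0.01, 0], [0, 0.01, 0], [0, 0.01, 0], [0, 0.01, 0], [0, 0.01, 0], [0, 0.01, 0], [0, 0.01, 0]], translation=[[0.02, 0.001, 0.03], [0.05, 0.001, 0.06], [0.075, 0.001, 0.072], [0.088, 0.001, 0.069], [0.1, 0.001, 0.065], [0.108, 0.001, 0.062], [0.116, 0.001, 0.06], [0.124, 0.001, 0.058], [0.13, 0.001, 0.057], [0.13, 0.001, 0.057]], grip=[1, 1, 1, 1, 1, 1, 1, 1, 1, 1])

```text
clock: 14.85
tool_pos: [0.5502, -0.0916, 0.2362]
eef_rot: [0.979, -0.111, 0.172, 0.021]
contact_force: [0.4, 0.2, -0.3]
opening: 0.005
finger_force: 0.2
```

```bash
python3 st.py;  python3 - <<'E'
from h import *; import cv2
for c in ('scene','top'):
  im=cams.snapshot(c); print(c,[(np.round(x['position'],3).tolist(),round(x['p'],2)) for n in ('lid_edge',) for x in models.place_of(c,n)[:1]])
  if c=='scene': cv2.imwrite('pics/s9.png',cv2.resize(im[60:252,120:376],(640,480))[:,:,::-1])
T=np.radians(20)
def tc(th):
    o=np.array([.009,0,-.003])
    return lid(th,.017)-rot(T).apply(o)
for th in (1.1,1.23,1.35,1.5,1.65,1.72,1.78): print(th,tc(th).round(4),row(tc(th),T))
E
```

```text
14.85 [-0.274  0.545  0.499  2.126 -0.899  0.271 -0.836] [ 0.55021542 -0.09164627  0.23617105] [ 0.39  0.22 -0.28]
tip-pad 0.12924012050457315 0.0004518067914593901 0.1203083669782069 tilt 19.92416850542888
scene [([0.558, -0.094, 0.26], 0.58)]
top [([0.554, -0.092, 0.255], 0.66)]
1.1 [ 0.546  -0.0912  0.2335] ([0.002, 0.002, -0.001], [-0.0042, 0.0005, 0.0012])
1.23 [ 0.5627 -0.095   0.2422] ([0.002, 0.002, -0.001], [0.0149, 0.0004, -0.0013])
1.35 [ 0.579  -0.0987  0.2483] ([0.002, 0.002, -0.001], [0.0327, 0.0004, -0.0013])
1.5 [ 0.6002 -0.1036  0.253 ] ([0.002, 0.002, -0.001], [0.0547, 0.0004, 0.0017])
1.65 [ 0.6218 -0.1085  0.2544] ([0.002, 0.002, -0.001], [0.0761, 0.0003, 0.0079])
1.72 [ 0.6319 -0.1109  0.2539] ([0.002, 0.002, -0.001], [0.0857, 0.0003, 0.0119])
1.78 [ 0.6405 -0.1128  0.253 ] ([0.002, 0.002, -0.001], [0.0936, 0.0003, 0.0158])
```

View pics/s9.png

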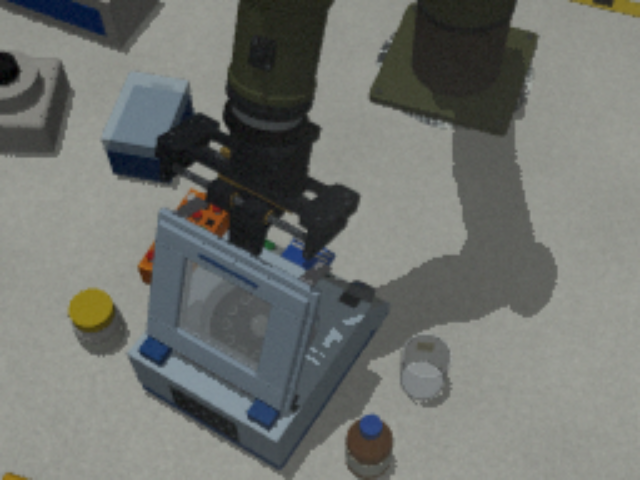

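The lid is following the fingertips (edge at about (240,250) in the picture) and has reached about 1.17 rad. I carry on over the top.

jog_arm(turn=[[0, 0, 0], [0, 0, 0], [0, 0, 0], [0, 0, 0], [0, 0, 0], [0, 0, 0], [0, 0, 0], [0, 0, 0], [0, 0, 0], [0, 0, 0], [0, 0, 0], [0, 0, 0], [0, 0, 0]], translation=[[0.008, 0, -0.001], [0.016, 0, -0.001], [0.024, 0, -0.001], [0.032, 0, -0.001], [0.04, 0, 0], [0.048, 0, 0.001], [0.056, 0, 0.002], [0.064, 0, 0.004], [0.071, 0, 0.006], [0.078, 0, 0.009], [0.084, 0, 0.011], [0.088, 0, 0.013], [0.088, 0, 0.013]], grip=[1, 1, 1, 1, 1, 1, 1, 1, 1, 1, 1, 1, 1])

```text
clock: 16.68
tool_pos: [0.6351, -0.1114, 0.2539]
eef_rot: [0.979, -0.111, 0.172, 0.021]
contact_force: [0.2, 1.0, -0.3]
opening: 0.004
finger_force: 0.0
```

```bash
python3 st.py;  python3 - <<'E'
from h import *
for c in ('scene','top'):
  im=cams.snapshot(c); print(c,[(np.round(x['position'],3).tolist(),round(x['p'],2)) for n in ('lid_edge',) for x in models.place_of(c,n)[:1]])
for th in (1.6,1.65,1.7,1.75,1.8): print(th,lid(th,0).round(3))
E
```

```text
16.675 [-0.3    0.65   0.64   1.87  -0.807  0.49  -0.95 ] [ 0.63512189 -0.11141997  0.25391944] [ 0.19  0.97 -0.25]
tip-pad 0.2164176142633832 0.00011809104775296897 0.13805658674135401 tilt 19.92264767555614
scene [([0.658, -0.114, 0.273], 0.64)]
top []
1.6 [ 0.622 -0.109  0.277]
1.65 [ 0.63  -0.111  0.277]
1.7 [ 0.638 -0.112  0.277]
1.75 [ 0.646 -0.114  0.276]
1.8 [ 0.654 -0.116  0.275]
```

jog_arm(turn=[[0, 0, 0], [0, 0, 0], [0, 0, 0], [0, 0, 0], [0, 0, 0], [0, 0, 0], [0, 0, 0], [0, 0, 0], [0, 0, 0], [0, 0, 0], [0, 0, 0]], translation=[[-0.01, 0, -0.004], [-0.03, 0, -0.011], [-0.06, 0, -0.022], [-0.1, 0, -0.036], [-0.14, 0, -0.055], [-0.16, 0, -0.07], [-0.16, 0, -0.07], [-0.16, 0, -0.07], [-0.16, 0, -0.07], [-0.16, 0, -0.07], [-0.16, 0, -0.07]], grip=[1, 1, 1, 1, 1, 1, 1, 1, 1, 1, 1])

```text
clock: 18.25
tool_pos: [0.4653, -0.0722, 0.2651]
eef_rot: [0.979, -0.111, 0.172, 0.021]
contact_force: [0.1, -0.8, -0.7]
opening: 0.003
finger_force: 0.0
```

```bash
python3 st.py;  python3 - <<'E'
from h import *; import cv2
for c in ('scene','top'):
  im=cams.snapshot(c); print(c,[(n,np.round(x['position'],3).tolist(),round(x['p'],2)) for n in ('lid_edge','beaker','reagent','sample_pot','tube_rack','tip_box') for x in models.place_of(c,n)[:1]])
  if c=='scene': cv2.imwrite('pics/s10.png',cv2.resize(im[60:252,120:376],(640,480))[:,:,::-1])
E
```

```text
18.25 [-0.394  0.395  0.572  2.311 -0.869  0.218 -0.864] [ 0.46530996 -0.07222652  0.26511772] [ 0.12 -0.82 -0.71]
tip-pad 0.04213709265583451 0.0004331951552723409 0.14925323728257045 tilt 19.908082662608702
scene [('lid_edge', [0.625, -0.108, 0.109], 0.6), ('beaker', [0.509, 0.102, -0.002], 0.61), ('reagent', [0.626, 0.073, -0.002], 0.84), ('sample_pot', [0.576, -0.297, -0.002], 0.94), ('tube_rack', [0.43, -0.242, -0.001], 0.8), ('tip_box', [0.284, -0.359, -0.002], 0.81)]
top [('lid_edge', [0.652, -0.118, 0.27], 0.61), ('beaker', [0.505, 0.104, 0.003], 0.94), ('reagent', [0.624, 0.074, -0.003], 0.51), ('sample_pot', [0.581, -0.29, -0.001], 0.78), ('tube_rack', [0.43, -0.241, -0.002], 0.93), ('tip_box', [0.287, -0.36, 0.0], 0.79)]
```

View pics/s10.png

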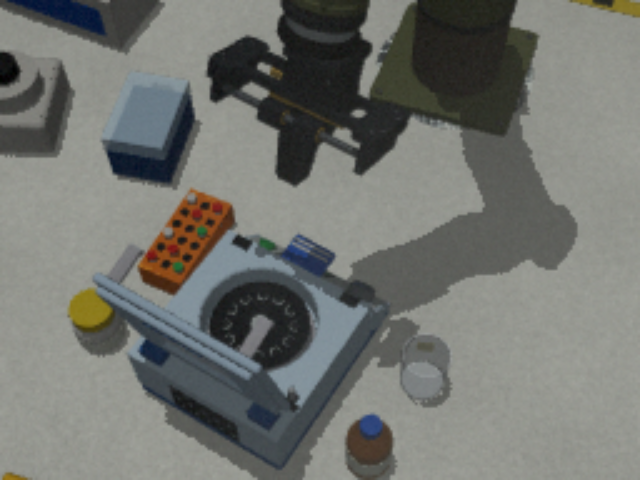

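The lid leans back past upright, its top edge running from about (95,280) to (280,400), with the rotor exposed. The top camera puts the lid edge at (0.652, -0.118, 0.270), which matches the 1.80 stop. The gripper is clear and the bystanders haven't moved.

```bash
python3 -c "
from plant import r
print(r.finish_job())"
```

```text
the job is handed in; nothing more can be done
None
```

I pressed the release tab, the lid sprang up, and I pushed it over with the closed fingertips to its back stop; the bystanders stayed put, the green key and dial were left alone, and I handed the job in at about 19 s.

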